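# Return the tipped clip dish to the honeycomb tray, open side up

## Task

One of the three hexagonal clip dishes has been left standing on its side on the desk. Put it back in the empty place of the wooden honeycomb tray, open side up, sitting flat on the tray's floor and fitted in flat side to flat side with the other two dishes. Leave those two seated in the tray, and do not disturb the ink pot, the eraser or the lead box.

Things in the scene. Friction and masses are not known exactly. Their poses are not given: they have to be found in the camera images.
- dish: Grey plastic hexagonal dish to put away: 56 mm across flats, 65 across corners, 34 high, walls 3, 60 g, foot narrowed to 51 mm over its lowest 5 mm. Origin: centre of its underside; z points out of the open side; flats face 30, 90, 150.. degrees from x about z. Starts standing on a flat (z level, pointing any way, origin 28 mm up), clear by 35 mm; pushed at the top of the rim it tips over onto its floor.
- dish_rim (a point): Centre of the open mouth of the dish, 34 mm from dish along its z axis. The dish's weight sits towards its floor, so it falls that way once leaned about 20 degrees.
- tray: Wooden honeycomb tray fixed to the desk, about 145 mm across. Origin: its centre, on the desk. Floor 4 mm thick; rim 4 mm thick, its top 11 mm above the desk. Three hexagonal places, centres 33 mm from the origin at 0 (empty), 120 and 240 degrees from x; play about 1.5 mm. A dish fits with its x axis at any multiple of 60 degrees to the tray's. Fingers have room at the flats of the empty place facing tray +y and -y.
- empty_place (a point): Centre of the empty place, on the tray's floor (4 mm above the desk), 33.0 mm along the tray's x axis from its origin; where the underside of the dish has to come.
- dish_left: Dish of the same kind, a few paper clips in it, seated loose in the tray at 120 degrees. Origin at the centre of its underside, z up through its open side. It stays.
- dish_right: Dish of the same kind, a few paper clips in it, seated loose in the tray at 240 degrees. Origin at the centre of its underside, z up through its open side. It stays.
- ink_pot: Round blue pot with a yellow rim, 61 mm across, 40 mm high, bystander. Origin at the centre of its underside.
- eraser: White eraser with a blue sleeve, 20x43x12 mm, bystander. Origin at the centre of its underside.
- lead_box: Flat black box, 50x74x16 mm, bystander. Origin at the centre of its underside.
There are look-alikes about, which are no part of the job. What is shaped like the dish_left but green or orange is not meant.

How it is judged:
By the outcome, as a careful person would: the job done as asked, in the order asked, and still so for the second after the job is handed in, with the robot touching nothing.
It also fails if it takes over 45 s, if anything falls off the work surface, if the arm or the gripper's body presses on something with over 40 N, if the wrist force passes 120 N, or if a joint passes its speed limit or range.

## Robot

A 6-joint arm with a two-finger parallel gripper is mounted at the origin on a cart in front of the work surface, level with it; the furniture and walls round the work are solid. World frame = base frame: x ahead of the robot, y to its left, z up, the work surface at z = 0. Lengths are in mm, angles in rad, forces in N, time in s.
With the tool pointing down it reaches from about 350 to 775 mm from the base axis. Payload 7.3 kg.
Tool frame: the origin (TCP) lies on the centre line of the jaws, within the pads' length; the fingertips stand 22 mm ahead of it and the grasp point (between the pads) lies 3 mm ahead of it (bot.finger_overhang is the distance from the TCP to the fingertips, in mm); y points along the fingers, z is the direction in which the jaws open and shut, and the axes are right-handed (so a half turn about y gives the same grasp; the last joint's range is limited). The gripper opens to 92 mm and grips with 3 to 60 N. Pads are 19 mm wide; open, the fingers measure 130 mm over their backs; the gripper's body (75 mm by 190 mm) begins 47 mm behind the grasp point.
Start: joints at [-1.438, 0.342, 1.524, -0, 1.275, -0.146], TCP at [144.503, -504.739, 248.741] pointing down, gripper open.
Joint ranges: [-2.53, 2.53], [-0.77, 2.02], [0.04, 2.7], [-1, 4.14], [0.28, 2.66], [-3.11, 3.11]. Speed limits (rad/s): [2.57, 2.57, 3.14, 3.14, 3.14, 3.14].

## Interface

Orientations are given as [roll, pitch, yaw] about the fixed x, y, z axes, in that order (R = Rz(yaw) Ry(pitch) Rx(roll)).
In Python, from plant import bot, viewer, find_in, spot_point gives the robot as it stands.
- The arm moves only by the tool send_rows, never from a script. Its argument "moves" is a list of rows, each a list of 3 entries, a list of its own where there are three numbers: the shift along the tool's x, y, z in mm, then the turn, a rotation vector about the tool's x, y, z in degrees, then the finger opening in mm, from 0 to 91.8. A call has 1 to 20 rows; each row shifts and turns the pose as measured when the row begins, along the tool's axes as they then stand; what a row does not reach is not made up. A row lasts 1/8 s, in which the tool goes at most 62.5 mm and 10.7 degrees, less where a joint would pass 70% of its speed; a pose out of reach is approached as far as the arm can. A call with a gripper value outside its range is refused whole. The fingers move at their own pace and stop on an object; the grip force is fixed at half the most. Time passes only in rows, so rows that do not move let the fingers close. It gives the time, the measured TCP pose, the force and the opening at its end, in the units of the state.
- bot.get_obs(): the state, without advancing time (a new reading comes with each control period).
- viewer.capture(name): name is "side" or "top"; returns the picture (384x512x3 uint8, blue, green, red); there is no depth.
- viewer.camera_model(name): a dict with "fx", "fy", "cx", "cy" (pixels), "rvec" (rotation vector, rad) and "tvec" (3), from world to camera coordinates, as OpenCV has them. Camera axes: x right, y down, z forward; pixel columns grow to the right and rows downward; lengths in mm; the calibration is good to about 2 mm. A picture is of the moment at which its call begins. camera_model takes no time and is no camera call.
- bot.close_job(): hands the job in, once; it reports no verdict.
Trained networks look in the newest picture that a camera, given by its name, has taken for a name from the list of things; names that differ only in an ending like _2 or _b are one class to them, and where a whole thing is asked for, a point or a joint stands for the part that bears it (a point fixed in the world has none). Each returns a list of dicts, best first, with "conf" (0 to 1); they miss things now and then, are a little off and sometimes report something else, mostly with a low value. They report only what shows in the picture. A call takes as long as a camera call. They do not tell look-alikes from the thing itself.
- find_in(camera, thing): "extent" ([centre column, centre row, width, height] in pixels, round what is visible of it).
- spot_point(camera, thing): "point" ([column, row] in pixels: a listed point, or the origin of a listed thing).
The state is a dict: "time": time; "joint_positions": joint angles; "dq": joint speeds; "tau": joint torques, N m; "tool_pos": TCP position; "tcp_rot": TCP orientation; "contact_force": force on the tool from outside, world axes, zero at the start; "moment": the same for the moment, N m; "grip_width": finger opening in mm.
Only numpy, scipy, OpenCV 4.12 (cv2) and the standard library are available. Lean on these libraries where they do the work, as an engineer would, in place of code of your own. Each camera call takes 0.05 s, during which the arm holds its last target.

## Working session

There is one attempt and no reset: what is moved stays moved. The work goes in short steps, Python scripts to look and compute and a tool call to move; the robot and the scene stay as the last step left them, time stands still between calls to the robot, and variables do not carry over. Pictures are saved under pics/ and viewed, and the job is handed in when it is done.

Besides the shell and the picture viewer there is one more tool, called after "Emit:" as a command line: name --argument value ..., lists and objects as JSON in quotes. send_rows: Moves the arm, as the interface text tells. Its arguments: {"type":"object","properties":{"moves":{"type":"array","items":{"type":"array"}}},"required":["moves"]}

```bash
ls; mkdir -p pics; python3 - <<'E'
from plant import bot, viewer, find_in, spot_point
import cv2
o=bot.get_obs();print(o)
for c in("side","top"):
    im=viewer.capture(c);cv2.imwrite(f"pics/{c}0.png",im);print(c,viewer.camera_model(c))
    for t in("dish","tray","dish_left","ink_pot","eraser","lead_box"):
        print(t,[(round(d["conf"],2),[int(v) for v in d["extent"]]) for d in find_in(c,t)])
    for t in("dish","dish_rim","tray","empty_place","dish_left","dish_right"):
        print("P",t,[(round(d["conf"],2),[round(float(v),1) for v in d["point"]]) for d in spot_point(c,t)])
E
```

```text
pics
{'time': 0.0, 'joint_positions': array([-1.43800628e+00,  3.42739746e-01,  1.52501036e+00, -4.36074371e-05,
        1.27544338e+00, -1.46060157e-01]), 'dq': array([-1.53799379e-03, -6.54445272e-04, -3.90587136e-04,  1.38726286e-03,
       -1.05242937e-03,  1.50233676e-05]), 'tau': array([ 2.26861830e-04, -4.31240916e+01, -2.44219261e+01,  7.17903790e-02,
        5.59670012e-02, -1.20004215e-04]), 'tool_pos': array([ 144.43393753, -504.34045315,  248.03844622]), 'tcp_rot': array([-1.57238619e+00,  1.91733334e-04, -2.86272988e+00]), 'contact_force': array([ 0.13176991,  0.17396166, -0.77520879]), 'moment': array([0.00251374, 0.07324536, 0.04469842]), 'grip_width': 91.646314133964}
side {'fx': 470.6858750227529, 'fy': 470.6858750227529, 'cx': 247.01540795488802, 'cy': 194.8298172787194, 'rvec': array([ 2.16689683,  0.02509475, -0.00929568]), 'tvec': array([-498.1420623 ,   -8.22780087, 1167.03241474])}
dish [(0.65, [213, 289, 30, 41])]
tray [(0.61, [244, 188, 46, 22])]
dish_left [(0.97, [248, 221, 23, 23]), (0.87, [209, 246, 26, 28]), (0.8, [252, 175, 25, 22])]
ink_pot [(0.79, [306
[... 540 characters left out ...]
rray([ 2.22209083, -2.21473622,  0.06252518]), 'tvec': array([-138.70149332,  501.88386893,  875.45901132])}
dish [(0.95, [367, 224, 36, 31])]
tray [(0.67, [169, 197, 61, 65])]
dish_left [(0.97, [148, 192, 35, 34]), (0.96, [295, 231, 33, 33]), (0.86, [248, 190, 33, 32])]
ink_pot [(0.67, [264, 129, 31, 32]), (0.4, [149, 192, 37, 30])]
eraser [(0.78, [210, 261, 18, 22]), (0.52, [212, 115, 40, 30])]
lead_box [(0.93, [214, 114, 40, 30])]
P dish [(0.74, [362.0, 214.6])]
P dish_rim []
P tray [(0.72, [169.9, 190.5])]
P empty_place [(0.96, [180.7, 183.5])]
P dish_left [(0.74, [295.6, 231.2]), (0.59, [152.1, 191.2]), (0.58, [245.2, 189.8])]
P dish_right [(0.68, [173.6, 211.0]), (0.2, [150.1, 189.5])]
```

```bash
python3 - <<'E'
import cv2,numpy as np
t=cv2.imread("pics/top0.png");s=cv2.imread("pics/side0.png")
a=cv2.resize(t[80:290,110:430],None,fx=2.5,fy=2.5,interpolation=cv2.INTER_CUBIC)
b=cv2.resize(s[150:330,150:350],None,fx=3.3,fy=3.3,interpolation=cv2.INTER_CUBIC)
cv2.imwrite("pics/t1.png",a);cv2.imwrite("pics/s1.png",b)
E
```

```text
(no output)
```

View pics/t1.png

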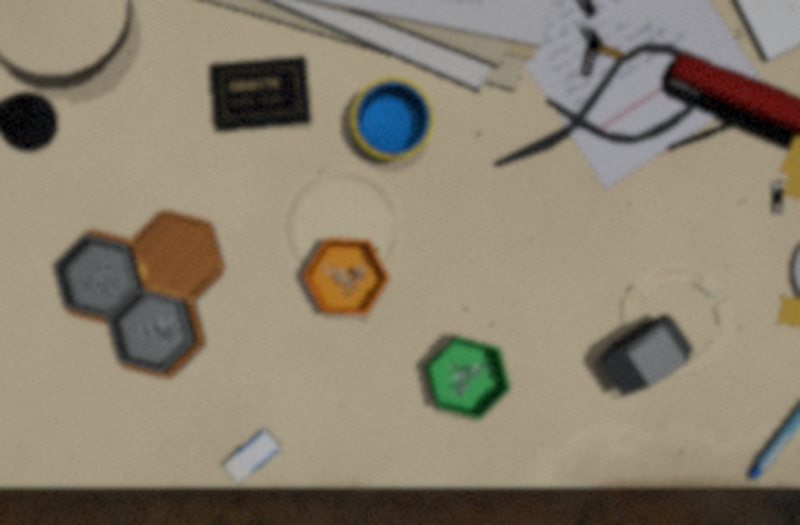

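View pics/s1.png

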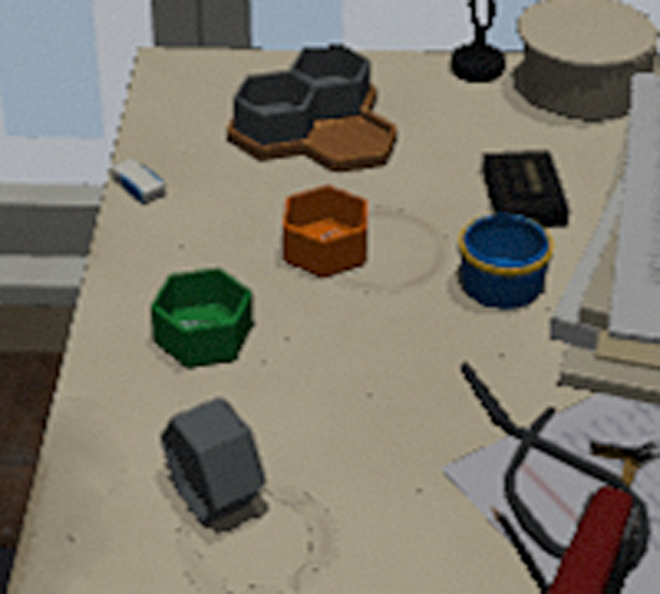

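Candidates for the dish, by top-camera pixel: orange dish (248,190), green dish (295,231), two seated grey dishes (148,192) and (172,211), and a grey dish on its side (367,224). The last one matches the description. In the side view it is at (213,289), with its dark open mouth facing lower left. Next I'll turn these pixels into positions.

```bash
cat > h.py <<'E'
import numpy as np,cv2
from plant import bot, viewer, find_in, spot_point
def cam(c):
    m=viewer.camera_model(c);K=np.array([[m["fx"],0,m["cx"]],[0,m["fy"],m["cy"]],[0,0,1.]])
    return K,np.array(m["rvec"]),np.array(m["tvec"])
def ray(c,p,z):
    K,r,t=cam(c);R=cv2.Rodrigues(r)[0];C=-R.T@t
    d=R.T@np.linalg.inv(K)@np.array([p[0],p[1],1.]);return C+d*(z-C[2])/d[2]
def proj(c,P):
    K,r,t=cam(c);return cv2.projectPoints(np.atleast_2d(np.array(P,float)),r,t,K,None)[0][:,0]
def hexa(x,y,z,yaw,af=56):  # corner points, yaw of corner
    a=np.radians(yaw)+np.arange(6)*np.pi/3;r=af/np.sqrt(3)
    return np.c_[x+r*np.cos(a),y+r*np.sin(a),np.full(6,z)]
E
python3 - <<'E'
from h import *
np.set_printoptions(precision=1,suppress=True)
for c in("side","top"):
    K,r,t=cam(c);R=cv2.Rodrigues(r)[0];print(c,-R.T@t); print(R)
print("dish side",ray("side",(218.5,282.3),28),"rim",ray("side",(204.7,291.4),28))
print("dish top",ray("top",(362,214.6),28), "blob",ray("top",(367,224),28))
print("tray top",ray("top",(169.9,190.5),0),"side",ray("side",(244.7,188.9),0))
print("empty top",ray("top",(180.7,183.5),4),"side",ray("side",(257.8,193.4),4))
for n,p in dict(left=(148,192),right=(173,212)).items(): print(n,ray("top",p,38))
import cv2
t=cv2.imread("pics/top0.png")
cv2.imwrite("pics/dish_t.png",cv2.resize(t[195:255,330:410],None,fx=8,fy=8,interpolation=cv2.INTER_CUBIC))
cv2.imwrite("pics/tray_t.png",cv2.resize(t[155:240,120:215],None,fx=7,fy=7,interpolation=cv2.INTER_CUBIC))
E
```

```text
side [ 517.1 -959.3  649.9]
[[ 1.   0.   0. ]
 [ 0.  -0.6 -0.8]
 [-0.   0.8 -0.6]]
top [ 475.1 -114.4  893.7]
[[ 0. -1.  0.]
 [-1. -0. -0.]
 [ 0. -0. -1.]]
dish side [ 452.7 -332.    28. ] rim [ 429.4 -355.5   28. ]
dish top [ 457. -339.   28.] blob [ 439.4 -348.3   28. ]
tray top [501.5  23.4   0. ] side [491.9  24.5   0. ]
empty top [514.8   2.4   4. ] side [524.7  -0.7   4. ]
left [497.5  57.4  38. ]
right [461.1  11.5  38. ]
```

View pics/dish_t.png

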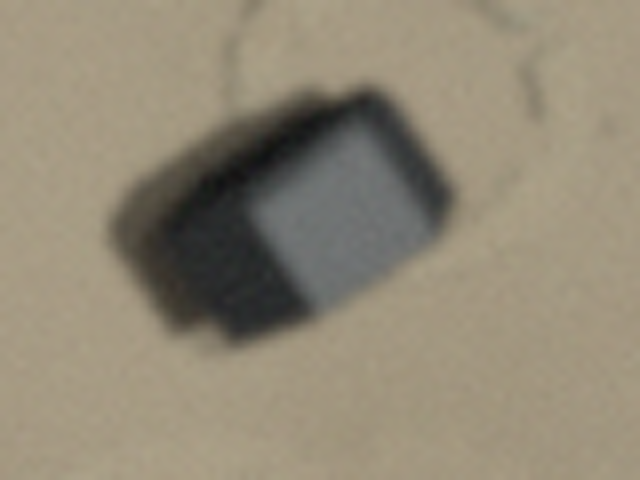

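View pics/tray_t.png

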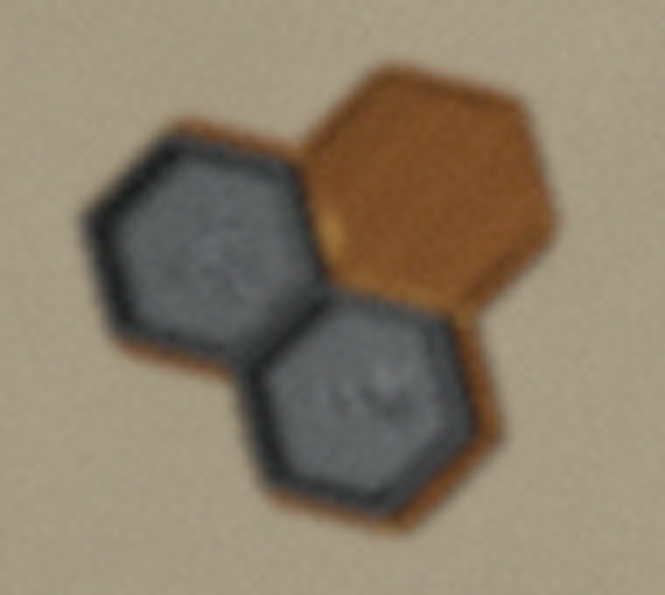

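```bash
cat >> h.py <<'E'
S=4
def hulls(c,prisms,box):
    x0,y0,x1,y1=box;m=np.zeros(((y1-y0)*S,(x1-x0)*S),np.uint8)
    for P in prisms:
        q=((proj(c,P)-[x0,y0]+0.5)*S-0.5)
        h=cv2.convexHull(np.round(q*16).astype(np.int32))
        cv2.fillConvexPoly(m,h,1,shift=4)
    return m.astype(bool)
def prism(x,y,z0,z1,yaw,af):
    return np.r_[hexa(x,y,z0,yaw,af),hexa(x,y,z1,yaw,af)]
def trayP(x,y,yaw):
    L=[]
    for k in range(3):
        a=np.radians(yaw+120*k);cx,cy=x+33*np.cos(a),y+33*np.sin(a)
        L.append(prism(cx,cy,0,11,yaw,65.5))
        if k:L.append(prism(cx,cy,9,38,yaw,56))
    return L
def standP(x,y,yaw):
    # x,y = centre of underside; yaw = direction of dish z (towards mouth)
    a=np.radians(yaw);d=np.array([np.cos(a),np.sin(a),0]);l=np.array([-np.sin(a),np.cos(a),0])
    th=np.arange(6)*np.pi/3;r=56/np.sqrt(3);L=[]
    for s0,s1,f in((0,5,51/56),(5,34,1)):
        L.append(np.array([np.array([x,y,28])+d*s+f*r*(np.cos(t)*l+np.sin(t)*np.array([0,0,1])) for s in(s0,s1) for t in th]))
    return L
def lieP(x,y,yaw,z=0):
    return [prism(x,y,z,z+5,yaw,51),prism(x,y,z+5,z+34,yaw,56)]
def up(im,box):
    x0,y0,x1,y1=box
    return cv2.resize(im[y0:y1,x0:x1],None,fx=S,fy=S,interpolation=cv2.INTER_LINEAR)
from scipy.optimize import minimize
def fit(model,masks,p0,step=(4,4,6)):
    # masks: list of (cam,box,mask)
    def cost(p):
        return sum(1-(lambda m:(m&k).sum()/max(1,(m|k).sum()))(hulls(c,model(*p),b)) for c,b,k in masks)
    best=None
    for s in(1,-1):
        sim=np.array([p0]+[np.array(p0)+np.eye(3)[i]*step[i]*s for i in range(3)])
        r=minimize(cost,p0,method="Nelder-Mead",options=dict(initial_simplex=sim,xatol=.03,fatol=1e-5,maxiter=200))
        if best is None or r.fun<best.fun:best=r
    return best.x,best.fun
def overlay(c,im,prisms,box,fn,k=8):
    x0,y0,x1,y1=box
    o=cv2.resize(im[y0:y1,x0:x1],None,fx=k,fy=k,interpolation=cv2.INTER_CUBIC)
    for P in prisms:
        q=((proj(c,P)-[x0,y0]+.5)*k-.5)
        for h in(q[:6],q[6:]): cv2.polylines(o,[np.round(h).astype(int).reshape(-1,1,2)],True,(0,255,255),1)
    cv2.imwrite(fn,o)
def graymask(u):
    h=cv2.cvtColor(u,cv2.COLOR_BGR2HSV).astype(int); rb=u[...,2].astype(int)-u[...,0]
    return rb<8
def big(m):
    n,l,s,_=cv2.connectedComponentsWithStats(m.astype(np.uint8));return l==1+np.argmax(s[1:,4])
def traymask(u):
    h=cv2.cvtColor(u,cv2.COLOR_BGR2HSV).astype(int);b=u.astype(int)
    return big(((b[...,2]-b[...,0])<12)|(h[...,1]>115))
E
python3 - <<'E'
from h import *
np.set_printoptions(precision=2,suppress=True)
t=cv2.imread("pics/top0.png");s=cv2.imread("pics/side0.png")
bt=(120,155,215,240);bs=(205,155,285,212)
ms=[("top",bt,traymask(up(t,bt))),("side",bs,traymask(up(s,bs)))]
cv2.imwrite("pics/m1.png",ms[0][2]*255);cv2.imwrite("pics/m2.png",ms[1][2]*255)
for sel in([0],[1],[0,1]):
    print("tray",fit(trayP,[ms[i] for i in sel],(496,24,-43)))
p,_=fit(trayP,ms,(496,24,-43))
overlay("top",t,trayP(*p),bt,"pics/o1.png",7);overlay("side",s,trayP(*p),bs,"pics/o2.png",7)
dt=(330,195,410,255);ds=(185,260,245,315)
md=[("top",dt,big(graymask(up(t,dt)))),("side",ds,big(graymask(up(s,ds))))]
cv2.imwrite("pics/m3.png",md[0][2]*255);cv2.imwrite("pics/m4.png",md[1][2]*255)
for sel in([0],[1],[0,1]):
    print("dish",fit(standP,[md[i] for i in sel],(455,-335,-130)))
p,_=fit(standP,md,(455,-335,-130))
overlay("top",t,standP(*p),dt,"pics/o3.png");overlay("side",s,standP(*p),ds,"pics/o4.png")
E
python3 - <<'E'
import cv2,numpy as np
f=lambda n:cv2.resize(cv2.imread(f"pics/{n}.png"),(400,300))
g=lambda a,b:np.hstack([f(a),f(b)])
cv2.imwrite("pics/oA.png",np.vstack([g("o1","o2"),g("o3","o4")]))
cv2.imwrite("pics/mA.png",np.vstack([g("m1","m2"),g("m3","m4")]))
E
```

```text
tray (array([495.79,  27.67, -46.71]), np.float64(0.47540150006356197))
tray (array([494.44,  29.44, -43.63]), np.float64(0.38637267716087964))[ WARN:0@1.220] global loadsave.cpp:1063 imwrite_ Unsupported depth image for selected encoder is fallbacked to CV_8U.
Traceback (most recent call last):
  File "h.py", line 51, in fit
    r=minimize(cost,p0,method="Nelder-Mead",options=dict(initial_simplex=sim,xatol=.03,fatol=1e-5,maxiter=200))
  File "h.py", line 47, in cost
    return sum(1-(lambda m:(m&k).sum()/max(1,(m|k).sum()))(hulls(c,model(*p),b)) for c,b,k in masks)
  File "h.py", line 47, in <genexpr>
    return sum(1-(lambda m:(m&k).sum()/max(1,(m|k).sum()))(hulls(c,model(*p),b)) for c,b,k in masks)
                                                           ~~~~~^^^^^^^^^^^^^^^
  File "h.py", line 18, in hulls
    q=((proj(c,P)-[x0,y0]+0.5)*S-0.5)
        ~~~~^^^^^
  File "h.py", line 10, in proj
    K,r,t=cam(c);return cv2.projectPoints(np.atleast_2d(np.array(P,float)),r,t,K,None)[0][:,0]
          ~~~^^^
  File "h.py", line 4, in cam
    m=viewer.camera_model(c);K=np.array([[m["fx"],0,m["cx"]],[0,m["fy"],m["cy"]],[0,0,1.]])
ValueError: time passes only in moves, steps and waits
[ WARN:0@0.025] global loadsave.cpp:275 findDecoder imread_('pics/o1.png'): can't open/read file: check file path/integrity
Traceback (most recent call last):
cv2.error: OpenCV(4.12.0) /io/opencv/modules/imgproc/src/resize.cpp:4208: error: (-215:Assertion failed) !ssize.empty() in function 'resize'
```

```bash
sed -i 's/^def cam(c):/from functools import lru_cache\n@lru_cache\ndef cam(c):/' h.py
python3 - <<'E'
import cv2
t=cv2.imread("pics/top0.png");s=cv2.imread("pics/side0.png")
for n,im,p in(("desk",t,(130,225)),("brown",t,(181,182)),("grey",t,(150,192)),("dkgrey",t,(172,199)),("dish",t,(372,222)),("dishdark",t,(360,226)),("shadow",t,(347,224)),("sdesk",s,(215,200)),("sbrown",s,(257,193)),("sdish",s,(217,285)),("sdark",s,(205,291)),("brownrim",s,(257,201))):
    u=im[p[1]-1:p[1]+2,p[0]-1:p[0]+2];print(n,u.reshape(-1,3).mean(0),cv2.cvtColor(u,cv2.COLOR_BGR2HSV).reshape(-1,3).mean(0))
E
sed -n '/t=cv2.imread/,$p' /dev/null
cat > f0.py <<'E'
from h import *
np.set_printoptions(precision=2,suppress=True)
t=cv2.imread("pics/top0.png");s=cv2.imread("pics/side0.png")
bt=(120,155,215,240);bs=(205,155,285,212)
ms=[("top",bt,traymask(up(t,bt))),("side",bs,traymask(up(s,bs)))]
dt=(330,195,410,255);ds=(185,260,245,315)
md=[("top",dt,big(graymask(up(t,dt)))),("side",ds,big(graymask(up(s,ds))))]
for i,m in enumerate(ms+md): cv2.imwrite(f"pics/m{i+1}.png",m[2].astype(np.uint8)*255)
for sel in([0],[1],[0,1]):
    p,e=fit(trayP,[ms[i] for i in sel],(496,24,-43));print("tray",p,e)
overlay("top",t,trayP(*p),bt,"pics/o1.png",7);overlay("side",s,trayP(*p),bs,"pics/o2.png",7)
for sel in([0],[1],[0,1]):
    p,e=fit(standP,[md[i] for i in sel],(455,-335,-130));print("dish",p,e)
overlay("top",t,standP(*p),dt,"pics/o3.png");overlay("side",s,standP(*p),ds,"pics/o4.png")
f=lambda n:cv2.resize(cv2.imread(f"pics/{n}.png"),(400,300))
g=lambda a,b:np.hstack([f(a),f(b)])
cv2.imwrite("pics/oA.png",np.vstack([g("o1","o2"),g("o3","o4")]))
cv2.imwrite("pics/mA.png",np.vstack([g("m1","m2"),g("m3","m4")]))
E
python3 f0.py
```

```text
desk [130.44444444 153.44444444 165.22222222] [ 19.88888889  53.66666667 165.22222222]
brown [ 40.77777778  78.44444444 124.22222222] [ 13.44444444 171.33333333 124.22222222]
grey [96.22222222 95.         92.66666667] [100.44444444   9.55555556  96.22222222]
dkgrey [79.88888889 80.         78.55555556] [68.77777778  9.55555556 80.88888889]
dish [115.22222222 115.22222222 111.77777778] [ 90.33333333   9.         115.77777778]
dishdark [42.22222222 42.11111111 39.44444444] [85.55555556 21.77777778 42.88888889]
shadow [58.11111111 68.55555556 74.22222222] [19.55555556 55.88888889 74.22222222]
sdesk [129.44444444 150.         158.11111111] [ 21.55555556  46.22222222 158.11111111]
sbrown [ 38.77777778  72.11111111 111.77777778] [ 13.77777778 166.77777778 111.77777778]
sdish [63.88888889 63.77777778 58.77777778] [90.44444444 21.77777778 64.22222222]
sdark [32.88888889 33.22222222 32.        ] [88.22222222 23.88888889 34.        ]
brownrim [59.77777778 76.22222222 89.22222222] [ 16.88888889 114.66666667  89.22222222]
tray [495.79  27.67 -46.71] 0.47540150006356197
tray [494.44  29.44 -43.63] 0.38637267716087964
tray [494.25  29.47 -43.84] 0.8626294183986374
dish [ 459.87 -340.36 -153.09] 0.10215778826702626
dish [ 461.08 -341.72 -149.83] 0.04143931573514226
dish [ 460.65 -340.58 -150.56] 0.17328869303328853
```

```bash
cat >> h.py <<'E'
def traymask(u):
    h=cv2.cvtColor(u,cv2.COLOR_BGR2HSV).astype(int);b=u.astype(int)
    m=(((b[...,2]-b[...,0])<14)|(h[...,1]>85)).astype(np.uint8)
    m=cv2.morphologyEx(m,cv2.MORPH_CLOSE,np.ones((13,13)));m=cv2.morphologyEx(m,cv2.MORPH_OPEN,np.ones((7,7)))
    return big(m)
E
python3 f0.py
```

```text
tray [493.09  25.87 -44.17] 0.02726834482614071
tray [494.61  28.45 -43.89] 0.37113663232562066
tray [493.39  26.34 -44.2 ] 0.41662443609599564
dish [ 459.87 -340.36 -153.09] 0.10215778826702626
dish [ 461.08 -341.72 -149.83] 0.04143931573514226
dish [ 460.65 -340.58 -150.56] 0.17328869303328853
```

View pics/oA.png

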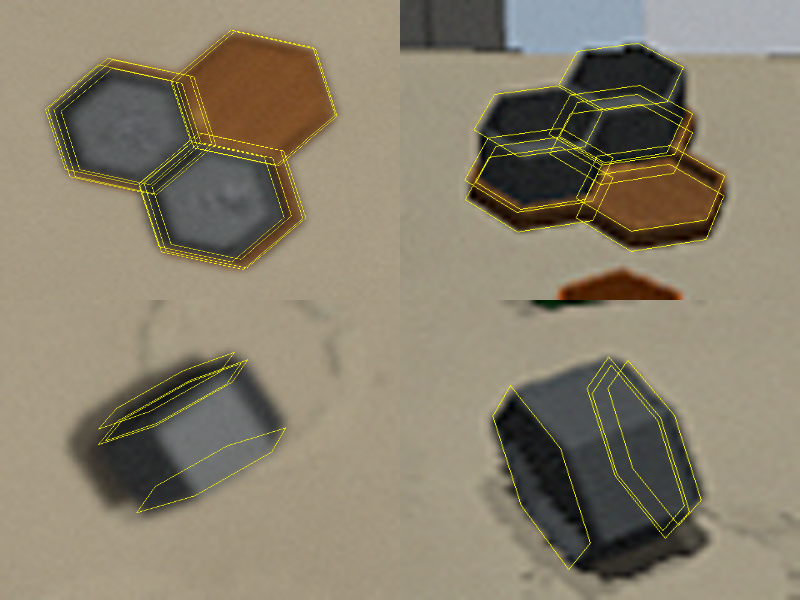

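View pics/mA.png

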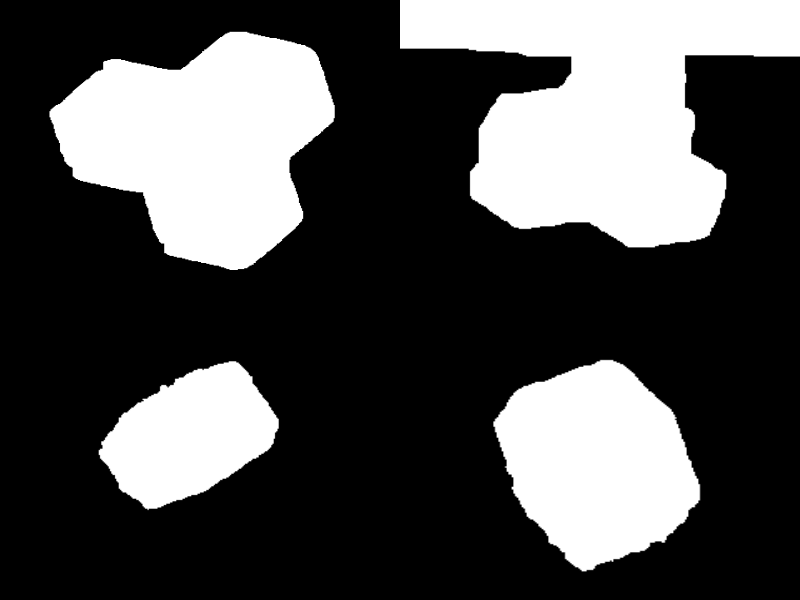

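The fits agree with the pictures. The tray centre is at about (493, 26) with its x axis at −44°. The standing dish's origin is at about (460.5, −341), with its mouth facing −151°. The overlays show the top flat and the mouth as modelled. I'll push the top of the rim from the mouth side along +29°, then regrasp. First I'll plan the rows.

```bash
cat >> h.py <<'E'
from scipy.spatial.transform import Rotation as Ro
def plan(tx,ty,tz,tyaw,n,ease=False,start=None):
    o=bot.get_obs();p=np.array(o["tool_pos"]);R=Ro.from_euler("xyz",o["tcp_rot"])
    Rt=Ro.from_euler("xyz",[-90,0,tyaw],degrees=True)
    rv=(R.inv()*Rt).as_rotvec(degrees=True)
    dy=np.array([tx,ty,tz])-p
    print("total tool shift",np.round(R.inv().apply(dy),1),"turn",np.round(rv,2),"yaw now",np.degrees(o["tcp_rot"]),"pos",np.round(p,1))
    rows=[]
    for i in range(n):
        Ri=R*Ro.from_rotvec(rv*i/n,degrees=True)
        rows.append([[round(float(v),1) for v in Ri.inv().apply(dy/n)],[round(float(v),1) for v in rv/n]])
    for r in rows:print(r)
def st():
    o=bot.get_obs();print("t %.2f"%o["time"],np.round(o["tool_pos"],1),np.round(np.degrees(o["tcp_rot"]),2),"F",np.round(o["contact_force"],1),"w %.1f"%o["grip_width"])
E
python3 -c "
from h import *
plan(401,-374,170,-61,11)"
```

```text
total tool shift [-282.6   78.7  -55.1] turn [  -0.   -103.02    0.  ] yaw now [-8.99968902e+01 -7.05293959e-04 -1.64023185e+02] pos [ 144.5 -504.7  248.7]
[[-25.7, 7.2, -5.0], [-0.0, -9.4, 0.0]]
[[-26.2, 7.2, -0.8], [-0.0, -9.4, 0.0]]
[[-25.9, 7.2, 3.5], [-0.0, -9.4, 0.0]]
[[-25.0, 7.2, 7.7], [-0.0, -9.4, 0.0]]
[[-23.4, 7.2, 11.6], [-0.0, -9.4, 0.0]]
[[-21.2, 7.2, 15.3], [-0.0, -9.4, 0.0]]
[[-18.5, 7.2, 18.6], [-0.0, -9.4, 0.0]]
[[-15.2, 7.2, 21.3], [-0.0, -9.4, 0.0]]
[[-11.5, 7.2, 23.5], [-0.0, -9.4, 0.0]]
[[-7.5, 7.2, 25.1], [-0.0, -9.4, 0.0]]
[[-3.4, 7.2, 26.0], [-0.0, -9.4, 0.0]]
```

Emit:
send_rows --moves '[[[-26,7,-5],[0,-9.4,0],0],[[-26,7,-1],[0,-9.4,0],0],[[-26,7,3.5],[0,-9.4,0],0],[[-25,7,7.5],[0,-9.4,0],0],[[-23.5,7,11.5],[0,-9.4,0],0],[[-21,7,15],[0,-9.4,0],0],[[-18.5,7,18.5],[0,-9.4,0],0],[[-15,7,21.5],[0,-9.4,0],0],[[-11.5,7,23.5],[0,-9.4,0],0],[[-7.5,7,25],[0,-9.4,0],0],[[-3.5,7,26],[0,-9.4,0],0],[[0,0,0],[0,0,0],0]]'

```text
time: 2.8
tool_pos: [404.4, -363.2, 169.4]
tcp_rot: [-1.572, -0.002, -1.001]
contact_force: [-0.7, 0.3, 0.3]
grip_width: 0.7
```

```bash
python3 -c "
from h import *
plan(401,-374,69,-61,5)"
```

```text
total tool shift [  7.  100.4  -8.6] turn [0.06 3.67 0.13] yaw now [-90.05987323  -0.1261114  -57.33242777] pos [ 404.4 -363.2  169.4]
[[1.4, 20.1, -1.7], [0.0, 0.7, 0.0]]
[[1.4, 20.1, -1.7], [0.0, 0.7, 0.0]]
[[1.5, 20.1, -1.7], [0.0, 0.7, 0.0]]
[[1.5, 20.1, -1.7], [0.0, 0.7, 0.0]]
[[1.5, 20.1, -1.7], [0.0, 0.7, 0.0]]
```

Emit:
send_rows --moves '[[[7,20,-9],[0,3.7,0],0],[[0,27,0],[0,0,0],0],[[0,27,0],[0,0,0],0],[[0,26,0],[0,0,0],0],[[0,0,0],[0,0,0],0]]'

```text
time: 3.42
tool_pos: [398.2, -378.4, 69.1]
tcp_rot: [-1.573, -0.007, -1.083]
contact_force: [-0.6, 0.8, 0.6]
grip_width: 0.6
```

```bash
python3 - <<'E'
from h import *
st()
for c,b in(("top",(330,185,420,255)),("side",(160,230,260,320))):
    im=viewer.capture(c);x0,y0,x1,y1=b
    cv2.imwrite(f"pics/pre_{c}.png",cv2.resize(im[y0:y1,x0:x1],(400,340),interpolation=cv2.INTER_CUBIC))
cv2.imwrite("pics/pre.png",np.hstack([cv2.imread("pics/pre_top.png"),cv2.imread("pics/pre_side.png")]))
E
```

```text
t 3.42 [ 398.2 -378.4   69.1] [-90.1   -0.37 -62.07] F [-0.6  0.8  0.6] w 0.6
```

View pics/pre.png

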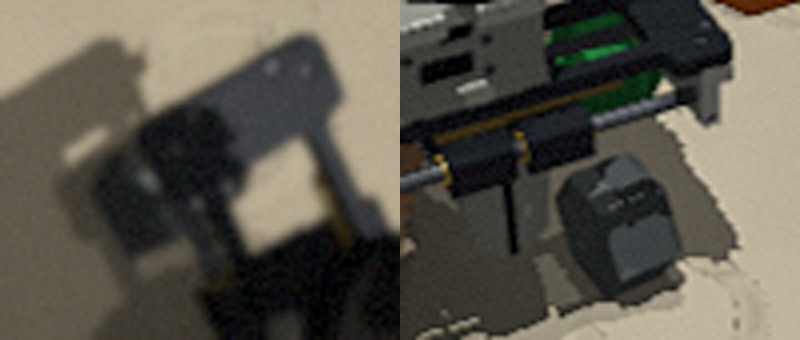

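Emit:
send_rows --moves '[[[0,0,6],[0,0,0],0],[[0,0,5],[0,0,0],0],[[0,0,4],[0,0,0],0],[[0,0,4],[0,0,0],0],[[0,0,4],[0,0,0],0],[[0,0,4],[0,0,0],0]]'

```text
time: 4.28
tool_pos: [426.1, -367.3, 74.7]
tcp_rot: [-1.57, -0.017, -1.083]
contact_force: [-1.0, -1.0, 0.8]
grip_width: 0.3
```

```bash
python3 - <<'E'
from h import *
st()
im=viewer.capture("side")
cv2.imwrite("pics/push1.png",cv2.resize(im[230:320,160:270],(660,540),interpolation=cv2.INTER_CUBIC))
E
```

```text
t 4.28 [ 426.1 -367.3   74.7] [-89.98  -0.97 -62.07] F [-1.  -1.   0.8] w 0.3
```

View pics/push1.png

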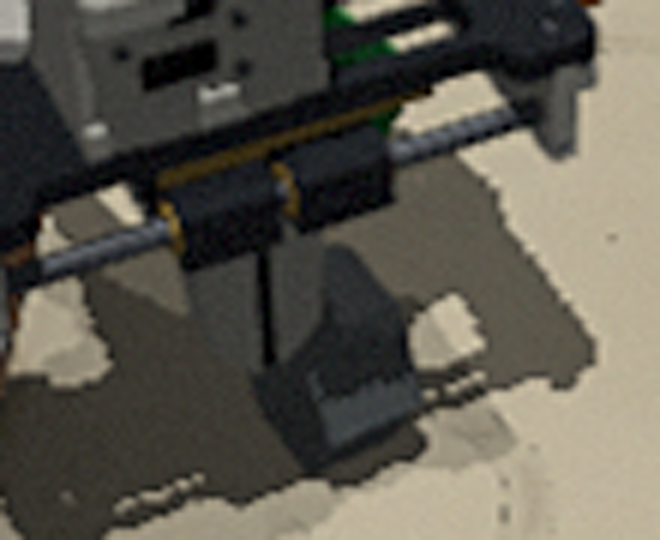

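The finger is against the top rim and the dish has started to lean. The tool has risen by 5 mm, so I'll correct that and keep pushing.

Emit:
send_rows --moves '[[[0,2,4],[0,0,0],0],[[0,2,4],[0,0,0],0],[[0,2,4],[0,0,0],0],[[0,1,4],[0,0,0],0],[[0,1,4],[0,0,0],0]]'

```text
time: 4.95
tool_pos: [444.4, -366.8, 79.6]
tcp_rot: [-1.576, -0.038, -1.081]
contact_force: [-2.6, 0.8, 11.3]
grip_width: 0.4
```

```bash
python3 - <<'E'
from h import *
st()
im=viewer.capture("side")
cv2.imwrite("pics/push2.png",cv2.resize(im[230:320,160:270],(660,540),interpolation=cv2.INTER_CUBIC))
E
```

```text
t 4.95 [ 444.4 -366.8   79.6] [-90.28  -2.17 -61.96] F [-2.6  0.8 11.3] w 0.4
```

View pics/push2.png

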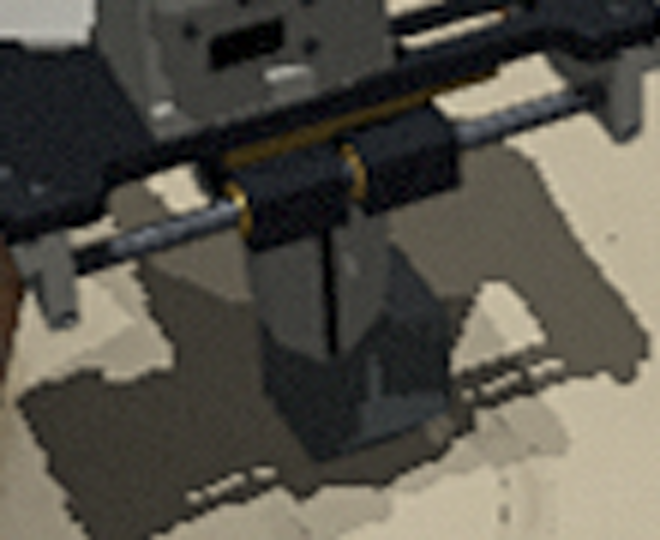

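```bash
python3 - <<'E'
from h import *
st()
a=viewer.capture("top");b=viewer.capture("side")
cv2.imwrite("pics/p3.png",np.hstack([cv2.resize(a[185:255,325:415],(400,311),interpolation=cv2.INTER_CUBIC),cv2.resize(b[255:320,190:260],(400,311),interpolation=cv2.INTER_CUBIC)]))
print(proj("top",bot.get_obs()["tool_pos"]+np.array([0,0,-22])),proj("side",bot.get_obs()["tool_pos"]+np.array([0,0,-22])))
E
```

```text
t 5.00 [ 444.9 -366.7   79.7] [-90.25  -2.21 -61.96] F [-3.1 -0.6 13. ] w 0.6
[[381.44012162 221.83125644]] [[211.94491571 284.20587602]]
```

View pics/p3.png

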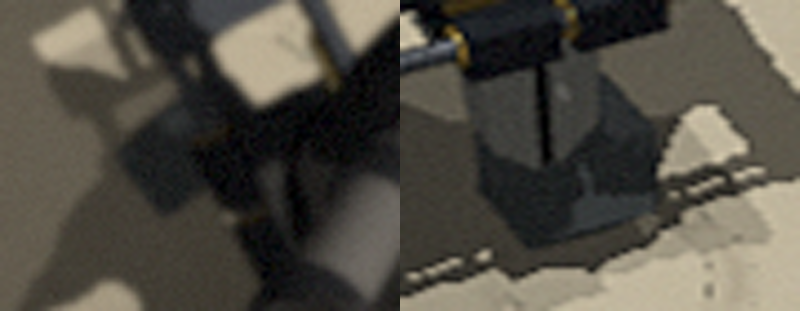

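The fingers have slid off sideways and ridden up onto the dish's side, with Fz at 13 N. I'll lift clear, back off and look again.

Emit:
send_rows --moves '[[[0,-15,0],[0,0,0],0],[[0,-30,-20],[0,0,0],0],[[0,-30,-40],[0,0,0],0],[[0,-20,-50],[0,0,0],0],[[0,0,-50],[0,0,0],0],[[0,0,0],[0,0,0],0]]'

```text
time: 5.85
tool_pos: [299.4, -440.6, 181.1]
tcp_rot: [-1.576, -0.042, -1.079]
contact_force: [0.3, 0.2, -0.1]
grip_width: 0.2
```

```bash
python3 - <<'E'
from h import *
st()
a=viewer.capture("top");b=viewer.capture("side");cv2.imwrite("pics/top4.png",a);cv2.imwrite("pics/side4.png",b)
cv2.imwrite("pics/p4.png",np.hstack([cv2.resize(a[185:255,325:415],(400,311),interpolation=cv2.INTER_CUBIC),cv2.resize(b[255:320,180:260],(400,325),interpolation=cv2.INTER_CUBIC)[:311]]))
E
```

```text
t 5.85 [ 299.4 -440.6  181.1] [-90.3   -2.38 -61.83] F [ 0.3  0.2 -0.1] w 0.2
```

View pics/p4.png

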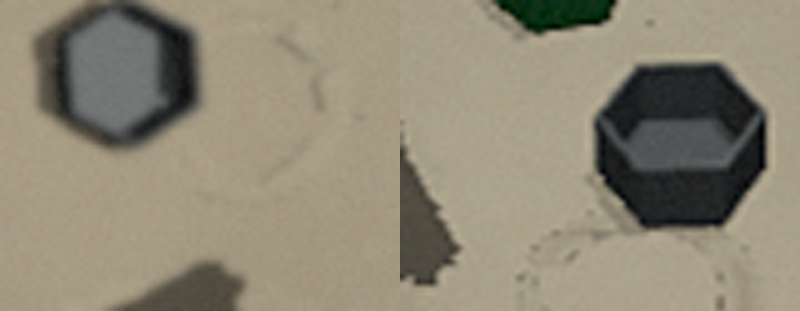

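The dish has tipped and now lies open side up, at about (351,202) in the top view and (316,284) in the side view. I'll fit its pose.

```bash
cat > f1.py <<'E'
from h import *
np.set_printoptions(precision=2,suppress=True)
t=cv2.imread("pics/top4.png");s=cv2.imread("pics/side4.png")
dt=(328,180,385,222);ds=(210,264,262,304)
md=[("top",dt,big(graymask(up(t,dt)))),("side",ds,big(graymask(up(s,ds))))]
for sel in([0],[1],[0,1]):
    p,e=fit(lieP,[md[i] for i in sel],(485,-325,0));print("dish",p,e)
overlay("top",t,lieP(*p),dt,"pics/o5.png");overlay("side",s,lieP(*p),ds,"pics/o6.png")
f=lambda n:cv2.resize(cv2.imread(f"pics/{n}.png"),(400,300))
cv2.imwrite("pics/oB.png",np.hstack([f("o5"),f("o6")]))
# tray again, cropped side
t=cv2.imread("pics/top0.png");s=cv2.imread("pics/side0.png")
bt=(120,155,215,240);bs=(205,166,285,212)
ms=[("top",bt,traymask(up(t,bt))),("side",bs,traymask(up(s,bs)))]
for sel in([0],[1],[0,1]):
    p,e=fit(trayP,[ms[i] for i in sel],(494,26,-43));print("tray",p,e)
E
python3 f1.py
```

```text
dish [ 482.37 -323.38   -0.14] 0.13048669148114334
dish [ 483.94 -322.83    1.22] 0.07945223176797367
dish [ 483.46 -322.46    2.97] 0.2137801601719279
tray [493.02  25.89 -44.11] 0.026917110393694155
tray [494.9   28.05 -43.94] 0.026244710542900895
tray [493.76  26.42 -43.89] 0.07803770885667127
```

View pics/oB.png

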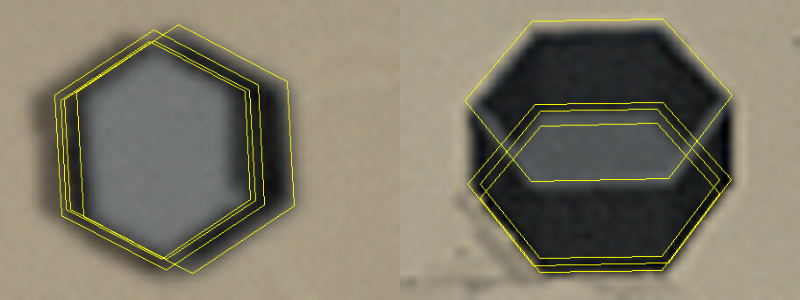

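```bash
python3 -c "
from h import *
plan(483.3,-323,120,-59.5,6)"
```

```text
total tool shift [-18.8  59.1 215.3] turn [ 0.29 -2.18  2.36] yaw now [-90.24767232  -2.3671423  -61.67320895] pos [ 301.7 -439.4  180.8]
[[-3.1, 9.9, 35.9], [0.0, -0.4, 0.4]]
[[-2.8, 9.9, 35.9], [0.0, -0.4, 0.4]]
[[-2.5, 10.0, 35.9], [0.0, -0.4, 0.4]]
[[-2.2, 10.0, 35.9], [0.0, -0.4, 0.4]]
[[-1.9, 10.0, 35.9], [0.0, -0.4, 0.4]]
[[-1.6, 10.1, 35.9], [0.0, -0.4, 0.4]]
```

Emit:
send_rows --moves '[[[-3,10,36],[0.3,-2.2,2.4],91],[[-2.5,10,36],[0,0,0],91],[[-2.5,10,36],[0,0,0],91],[[-2,10,36],[0,0,0],91],[[-2,10,36],[0,0,0],91],[[-1.5,10,36],[0,0,0],91],[[0,0,0],[0,0,0],91],[[0,0,0],[0,0,0],91]]'

```text
time: 6.95
tool_pos: [495.0, -305.8, 117.3]
tcp_rot: [-1.57, 0.005, -1.024]
contact_force: [-0.4, 0.7, -1.5]
grip_width: 75.7
```

```bash
python3 -c "
from h import *
plan(483.3,-323,34,-59.5,4);st()"
```

```text
total tool shift [  9.1  83.2 -19. ] turn [-0.06  0.81 -0.3 ] yaw now [-89.93784591   0.29903124 -58.68571972] pos [ 495.  -305.8  117.3]
[[2.3, 20.8, -4.8], [-0.0, 0.2, -0.1]]
[[2.3, 20.8, -4.7], [-0.0, 0.2, -0.1]]
[[2.2, 20.8, -4.7], [-0.0, 0.2, -0.1]]
[[2.2, 20.8, -4.7], [-0.0, 0.2, -0.1]]
t 6.95 [ 495.  -305.8  117.3] [-89.94   0.3  -58.69] F [-0.4  0.7 -1.5] w 75.7
```

Emit:
send_rows --moves '[[[9,5,-19],[0,0.8,-0.3],91],[[0,12,0],[0,0,0],91],[[0,0,0],[0,0,0],91]]'

```text
time: 7.32
tool_pos: [481.4, -325.4, 99.5]
tcp_rot: [-1.57, -0.0, -1.041]
contact_force: [0.7, -0.3, 1.3]
grip_width: 90.9
```

```bash
python3 -c "
from h import *
plan(483.3,-323,34,-59.5,4);st()"
```

```text
total tool shift [-1.1 65.5  2.8] turn [-0.04 -0.16  0.02] yaw now [-8.99610746e+01 -2.39056571e-02 -5.96607071e+01] pos [ 481.4 -325.4   99.5]
[[-0.3, 16.4, 0.7], [-0.0, -0.0, 0.0]]
[[-0.3, 16.4, 0.7], [-0.0, -0.0, 0.0]]
[[-0.3, 16.4, 0.7], [-0.0, -0.0, 0.0]]
[[-0.3, 16.4, 0.7], [-0.0, -0.0, 0.0]]
t 7.33 [ 481.4 -325.4   99.5] [-8.996e+01 -2.000e-02 -5.966e+01] F [ 0.7 -0.3  1.3] w 90.9
```

Emit:
send_rows --moves '[[[-1,16,3],[0,0,0],91],[[0,17,0],[0,0,0],91],[[0,16,0],[0,0,0],91],[[0,13,0],[0,0,0],91],[[0,0,0],[0,0,0],91]]'

```text
time: 7.95
tool_pos: [483.1, -322.5, 32.6]
tcp_rot: [-1.57, 0.001, -1.042]
contact_force: [0.3, -0.3, 0.3]
grip_width: 91.0
```

```bash
python3 -c "
from h import *
plan(483.3,-323,34,-59.5,1);st()"
```

```text
total tool shift [ 0.5 -1.4 -0.1] turn [-0.03 -0.23 -0.07] yaw now [-8.99683205e+01  6.89744428e-02 -5.97292679e+01] pos [ 483.1 -322.5   32.6]
[[0.5, -1.4, -0.1], [-0.0, -0.2, -0.1]]
t 7.95 [ 483.1 -322.5   32.6] [-8.997e+01  7.000e-02 -5.973e+01] F [ 0.3 -0.3  0.3] w 91.0
```

Emit:
send_rows --moves '[[[0,-1.5,0],[0,0,0],91],[[0,0,0],[0,0,0],40],[[0,0,0],[0,0,0],40],[[0,0,0],[0,0,0],40],[[0,0,0],[0,0,0],40],[[0,0,0],[0,0,0],40],[[0,0,0],[0,0,0],40]]'

```text
time: 8.82
tool_pos: [484.1, -323.2, 36.0]
tcp_rot: [-1.569, -0.002, -1.042]
contact_force: [0.4, 0.0, -0.3]
grip_width: 56.0
```

```bash
python3 -c "
from h import *
plan(483.3,-323,120,-44,5);st()"
```

```text
total tool shift [ -0.4 -84.   -0.4] turn [ -0.08 -15.72   0.13] yaw now [-89.90594079  -0.11723129 -59.72203782] pos [ 484.1 -323.2   36. ]
[[-0.1, -16.8, -0.1], [-0.0, -3.1, 0.0]]
[[-0.1, -16.8, -0.1], [-0.0, -3.1, 0.0]]
[[-0.1, -16.8, -0.1], [-0.0, -3.1, 0.0]]
[[-0.1, -16.8, -0.1], [-0.0, -3.1, 0.0]]
[[-0.1, -16.8, -0.1], [-0.0, -3.1, 0.0]]
t 8.82 [ 484.1 -323.2   36. ] [-89.91  -0.12 -59.72] F [ 0.4  0.  -0.3] w 56.0
```

Emit:
send_rows --moves '[[[0,-12,0],[0,0,0],40],[[0,-20,0],[0,-3,0],40],[[0,-20,0],[0,-3,0],40],[[0,-20,0],[0,-3,0],40],[[0,-12,0],[0,-3,0],40],[[0,0,0],[0,0,0],40]]'

```text
time: 9.57
tool_pos: [484.1, -323.3, 126.2]
tcp_rot: [-1.569, -0.004, -0.827]
contact_force: [0.5, 0.7, -1.6]
grip_width: 56.1
```

```bash
python3 -c "
from h import *
st();plan(517.5,4,120,-44,12)"
```

```text
t 9.57 [ 484.1 -323.3  126.2] [-89.92  -0.24 -47.37] F [ 0.5  0.7 -1.6] w 56.1
total tool shift [-218.2    5.6  246.2] turn [-0.07 -3.37  0.25] yaw now [-89.92012305  -0.2437882  -47.371611  ] pos [ 484.1 -323.3  126.2]
[[-18.2, 0.5, 20.5], [-0.0, -0.3, 0.0]]
[[-18.1, 0.5, 20.6], [-0.0, -0.3, 0.0]]
[[-18.0, 0.5, 20.7], [-0.0, -0.3, 0.0]]
[[-17.9, 0.5, 20.8], [-0.0, -0.3, 0.0]]
[[-17.8, 0.5, 20.9], [-0.0, -0.3, 0.0]]
[[-17.7, 0.5, 21.0], [-0.0, -0.3, 0.0]]
[[-17.6, 0.5, 21.0], [-0.0, -0.3, 0.0]]
[[-17.5, 0.5, 21.1], [-0.0, -0.3, 0.0]]
[[-17.4, 0.5, 21.2], [-0.0, -0.3, 0.0]]
[[-17.3, 0.5, 21.3], [-0.0, -0.3, 0.0]]
[[-17.2, 0.5, 21.4], [-0.0, -0.3, 0.0]]
[[-17.0, 0.5, 21.5], [-0.0, -0.3, 0.0]]
```

Emit:
send_rows --moves '[[[-9,0,10],[0,0,0],40],[[-18,0.5,20.5],[0,-0.4,0],40],[[-18,0.5,20.5],[0,-0.4,0],40],[[-18,0.5,20.5],[0,-0.4,0],40],[[-18,0.5,21],[0,-0.4,0],40],[[-18,0.5,21],[0,-0.4,0],40],[[-17.5,0.5,21],[0,-0.4,0],40],[[-17.5,0.5,21],[0,-0.4,0],40],[[-17.5,0.5,21],[0,-0.4,0],40],[[-17.5,0.5,21],[0,-0.2,0],40],[[-17,0.5,21],[0,0,0],40],[[-12,0,15],[0,0,0],40],[[-5,0,6],[0,0,0],40],[[0,0,0],[0,0,0],40]]'

```text
time: 11.32
tool_pos: [506.7, 11.3, 113.8]
tcp_rot: [-1.575, 0.014, -0.774]
contact_force: [-0.4, -0.1, -1.3]
grip_width: 56.3
```

```bash
python3 -c "
from h import *
st();plan(517.5,4,80,-44,1)"
```

```text
t 11.32 [506.7  11.3 113.8] [-90.24   0.78 -44.36] F [-0.4 -0.1 -1.3] w 56.3
total tool shift [13.3 33.6  2.5] turn [ 0.24 -0.36 -0.78] yaw now [-90.24309369   0.78404244 -44.35727762] pos [506.7  11.3 113.8]
[[13.3, 33.6, 2.5], [0.2, -0.4, -0.8]]
```

Emit:
send_rows --moves '[[[7,0,1],[0.2,-0.4,-0.8],40],[[6,10,1.5],[0,0,0],40],[[0,14,0],[0,0,0],40],[[0,8,0],[0,0,0],40],[[0,0,0],[0,0,0],40]]'

```text
time: 11.95
tool_pos: [517.9, 1.3, 78.4]
tcp_rot: [-1.573, 0.0, -0.77]
contact_force: [-0.1, -0.3, -1.3]
grip_width: 55.8
```

```bash
python3 - <<'E'
from h import *
st();plan(517.5,4,80,-44,1)
a=viewer.capture("top");b=viewer.capture("side");cv2.imwrite("pics/top5.png",a);cv2.imwrite("pics/side5.png",b)
cv2.imwrite("pics/p5.png",np.hstack([cv2.resize(a[150:245,115:225],(400,345),interpolation=cv2.INTER_CUBIC),cv2.resize(b[140:215,205:292],(400,345),interpolation=cv2.INTER_CUBIC)]))
E
```

```text
t 11.95 [517.9   1.3  78.4] [-90.11   0.   -44.12] F [-0.1 -0.3 -1.3] w 55.8
total tool shift [-2.2 -1.6  1.7] turn [ 0.11 -0.12 -0.  ] yaw now [-9.01104168e+01  2.16381717e-03 -4.41187616e+01] pos [517.9   1.3  78.4]
[[-2.2, -1.6, 1.7], [0.1, -0.1, -0.0]]
```

View pics/p5.png

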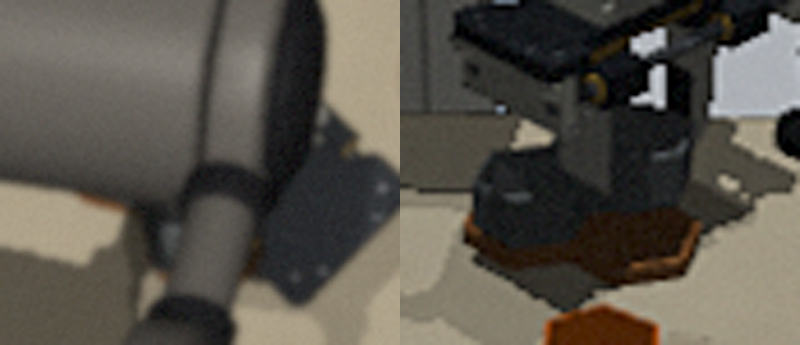

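```bash
python3 - <<'E'
from h import *
b=cv2.imread("pics/side5.png");s0=cv2.imread("pics/side0.png")
box=(205,140,292,215)
p=bot.get_obs()["tool_pos"]
P=[prism(p[0]-.4,p[1]+.4,p[2]-36,p[2]-2,-44.1,56)]
e=[prism(518.5,4.8,4,4.01,-44,57.5)]
overlay("side",b,P+e,box,"pics/a.png",9);overlay("side",s0,trayP(494.9,28,-44)[:1]+e,box,"pics/b.png",9)
cv2.imwrite("pics/p6.png",cv2.imread("pics/a.png"))
E
```

```text
(no output)
```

View pics/p6.png

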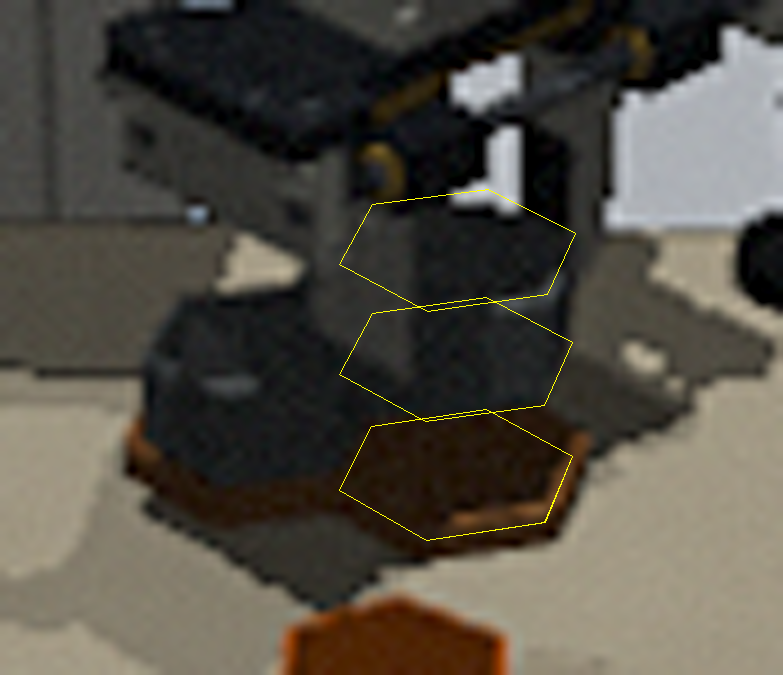

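View pics/b.png

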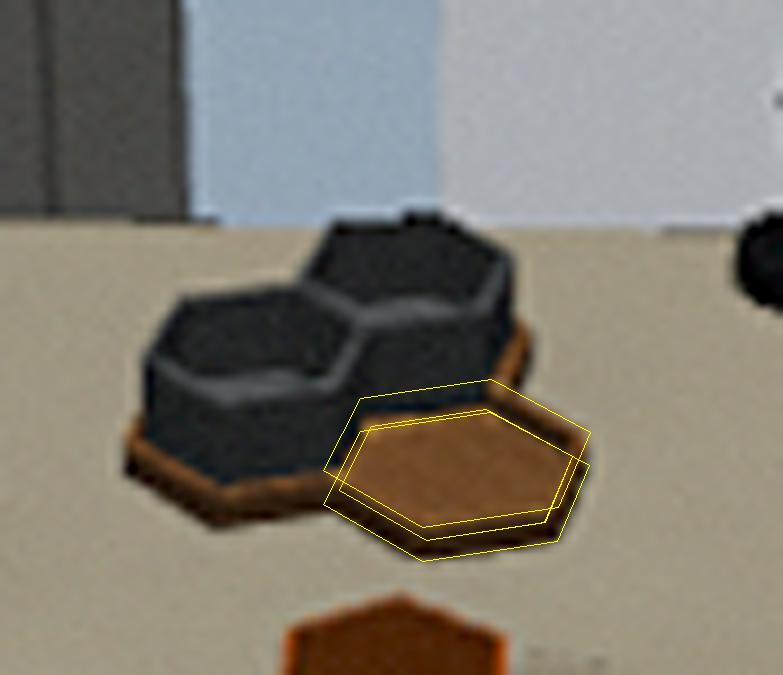

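Emit:
send_rows --moves '[[[-1.5,0,2.8],[0,0,0],40],[[0,0,0],[0,0,0],40]]'

```text
time: 12.3
tool_pos: [519.7, 4.7, 79.9]
tcp_rot: [-1.571, -0.002, -0.77]
contact_force: [0.1, 0.6, 0.1]
grip_width: 56.1
```

```bash
python3 -c "
from h import *
st();plan(518.8,4.3,50,-44,1)"
```

```text
t 12.30 [519.7   4.7  79.9] [-90.01  -0.13 -44.1 ] F [0.1 0.6 0.1] w 56.1
total tool shift [-0.4 29.9 -0.9] turn [ 0.01 -0.1   0.13] yaw now [-90.01076779  -0.12694101 -44.09614252] pos [519.7   4.7  79.9]
[[-0.4, 29.9, -0.9], [0.0, -0.1, 0.1]]
```

Emit:
send_rows --moves '[[[0,8,-0.9],[0,0,0],40],[[0,8,0],[0,0,0],40],[[0,7,0],[0,0,0],40],[[0,4,0],[0,0,0],40],[[0,0,0],[0,0,0],40]]'

```text
time: 12.92
tool_pos: [518.9, 4.1, 50.8]
tcp_rot: [-1.571, -0.002, -0.769]
contact_force: [-0.0, -0.4, -0.9]
grip_width: 56.5
```

```bash
python3 - <<'E'
from h import *
st();plan(518.8,4.3,40,-44,1)
b=viewer.capture("side");cv2.imwrite("pics/side7.png",b)
p=bot.get_obs()["tool_pos"]
overlay("side",b,[prism(518.5,4.8,4,4.01,-44,57.5)],(205,140,292,215),"pics/p7.png",9)
E
```

```text
t 12.93 [518.9   4.1  50.8] [-90.02  -0.11 -44.08] F [-0.  -0.4 -0.9] w 56.5
total tool shift [-0.3 10.8  0.1] turn [ 0.02 -0.08  0.11] yaw now [-90.02340166  -0.11473731 -44.08206992] pos [518.9   4.1  50.8]
[[-0.3, 10.8, 0.1], [0.0, -0.1, 0.1]]
```

View pics/p7.png

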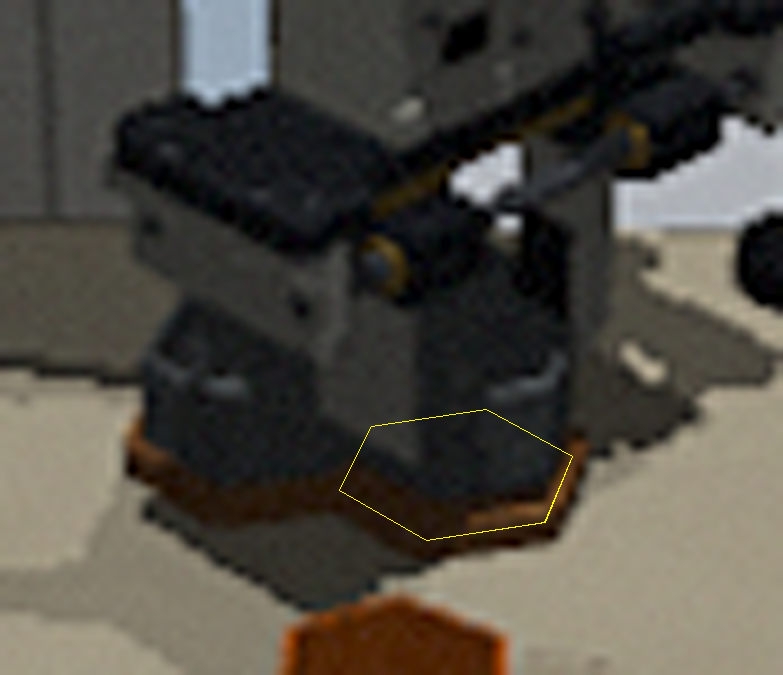

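The dish has gone down between its neighbours with no contact force, and the side view shows it above the empty hexagon. I'll lower it the rest of the way slowly.

Emit:
send_rows --moves '[[[0,3,0],[0,0,0],40],[[0,3,0],[0,0,0],40],[[0,2,0],[0,0,0],40],[[0,0,0],[0,0,0],40]]'

```text
time: 13.48
tool_pos: [519.2, 4.1, 43.0]
tcp_rot: [-1.57, -0.003, -0.77]
contact_force: [-0.4, 1.2, -0.2]
grip_width: 56.2
```

```bash
python3 -c "
from h import *
st();plan(518.8,4.3,40,-44,1)"
```

```text
t 13.47 [519.2   4.1  43. ] [-89.98  -0.15 -44.09] F [-0.4  1.2 -0.2] w 56.2
total tool shift [-0.4  3.  -0.2] turn [-0.02 -0.09  0.15] yaw now [-89.98016966  -0.1536073  -44.08910938] pos [519.2   4.1  43. ]
[[-0.4, 3.0, -0.2], [-0.0, -0.1, 0.2]]
```

Emit:
send_rows --moves '[[[0,1.5,0],[0,0,0],40],[[0,1.5,0],[0,0,0],40],[[0,0,0],[0,0,0],40]]'

```text
time: 13.85
tool_pos: [518.9, 4.8, 40.7]
tcp_rot: [-1.57, -0.002, -0.769]
contact_force: [-1.3, 0.4, -1.9]
grip_width: 56.0
```

```bash
python3 - <<'E'
from h import *
st()
b=viewer.capture("side")
overlay("side",b,[prism(518.5,4.8,4,4.01,-44,57.5)],(205,140,292,215),"pics/p8.png",9)
E
```

```text
t 13.85 [518.9   4.8  40.7] [-89.97  -0.11 -44.08] F [-1.3  0.4 -1.9] w 56.0
```

View pics/p8.png

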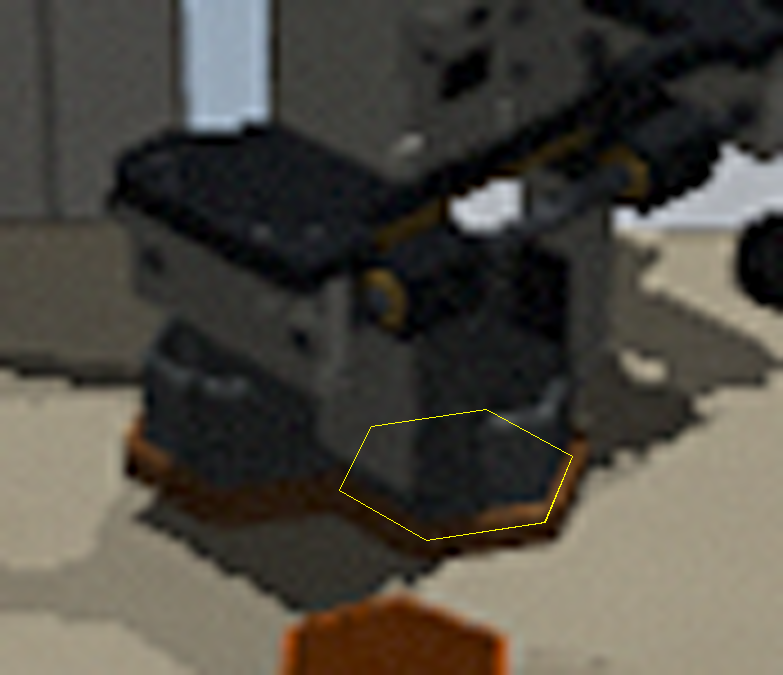

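Emit:
send_rows --moves '[[[0,1.5,0],[0,0,0],40],[[0,0.5,0],[0,0,0],40],[[0,0,0],[0,0,0],40]]'

```text
time: 14.28
tool_pos: [518.9, 4.7, 40.0]
tcp_rot: [-1.57, -0.002, -0.77]
contact_force: [-1.0, 0.8, -1.3]
grip_width: 56.3
```

Emit:
send_rows --moves '[[[0,1.5,0],[0,0,0],40],[[0,1,0],[0,0,0],40]]'

```text
time: 14.52
tool_pos: [518.9, 4.7, 39.9]
tcp_rot: [-1.57, -0.003, -0.769]
contact_force: [-4.5, 0.2, 12.4]
grip_width: 55.9
```

The dish met the floor at TCP z 39.9 (40 expected) with 12 N. I'll release it and lift off.

Emit:
send_rows --moves '[[[0,-1,0],[0,0,0],58],[[0,0,0],[0,0,0],64],[[0,0,0],[0,0,0],68],[[0,0,0],[0,0,0],68],[[0,-8,0],[0,0,0],68],[[0,-15,0],[0,0,0],68],[[0,-25,0],[0,0,0],68],[[0,-30,0],[0,0,0],68],[[0,-30,0],[0,0,0],68],[[0,-30,0],[0,0,0],68],[[0,0,0],[0,0,0],68]]'

```text
time: 15.9
tool_pos: [519.5, 4.4, 188.9]
tcp_rot: [-1.566, -0.009, -0.769]
contact_force: [-0.6, 0.9, -0.9]
grip_width: 67.8
```

```bash
python3 -c "
from h import *
st();plan(470,-230,200,-60,10)"
```

```text
t 15.90 [519.5   4.4 188.9] [-89.73  -0.5  -44.08] F [-0.6  0.9 -0.9] w 67.8
total tool shift [ 127.6  -11.  -202.8] turn [-0.34 15.92  0.46] yaw now [-89.72939411  -0.49663491 -44.07848931] pos [519.5   4.4 188.9]
[[12.8, -1.1, -20.3], [-0.0, 1.6, 0.0]]
[[13.3, -1.1, -19.9], [-0.0, 1.6, 0.0]]
[[13.9, -1.1, -19.5], [-0.0, 1.6, 0.0]]
[[14.4, -1.1, -19.1], [-0.0, 1.6, 0.0]]
[[14.9, -1.1, -18.7], [-0.0, 1.6, 0.0]]
[[15.4, -1.1, -18.3], [-0.0, 1.6, 0.0]]
[[15.9, -1.1, -17.9], [-0.0, 1.6, 0.0]]
[[16.4, -1.1, -17.4], [-0.0, 1.6, 0.0]]
[[16.9, -1.1, -17.0], [-0.0, 1.6, 0.0]]
[[17.4, -1.1, -16.5], [-0.0, 1.6, 0.0]]
```

Emit:
send_rows --moves '[[[13,-2,-20],[0,0,0],68],[[13,-2,-20],[0,0,0],68],[[13,-1,-20],[0,0,0],68],[[13,-1,-20],[0,0,0],68],[[13,-1,-20],[0,0,0],68],[[13,-1,-20],[0,0,0],68],[[13,-1,-20],[0,0,0],68],[[13,-1,-20],[0,0,0],68],[[13,-1,-20],[0,0,0],68],[[10,0,-15],[0,0,0],68],[[0,0,0],[0,0,0],68]]'

```text
time: 17.27
tool_pos: [469.3, -228.7, 197.0]
tcp_rot: [-1.568, 0.0, -0.768]
contact_force: [0.2, -0.4, 0.1]
grip_width: 68.3
```

```bash
python3 - <<'E'
from h import *
st()
a=viewer.capture("top");b=viewer.capture("side");cv2.imwrite("pics/top9.png",a);cv2.imwrite("pics/side9.png",b)
cv2.imwrite("pics/p9.png",np.hstack([cv2.resize(a[90:280,110:310],(400,380),interpolation=cv2.INTER_CUBIC),cv2.resize(b[150:226,205:285],(400,380),interpolation=cv2.INTER_CUBIC)]))
E
```

```text
t 17.27 [ 469.3 -228.7  197. ] [-8.987e+01  1.000e-02 -4.400e+01] F [ 0.2 -0.4  0.1] w 68.3
```

View pics/p9.png

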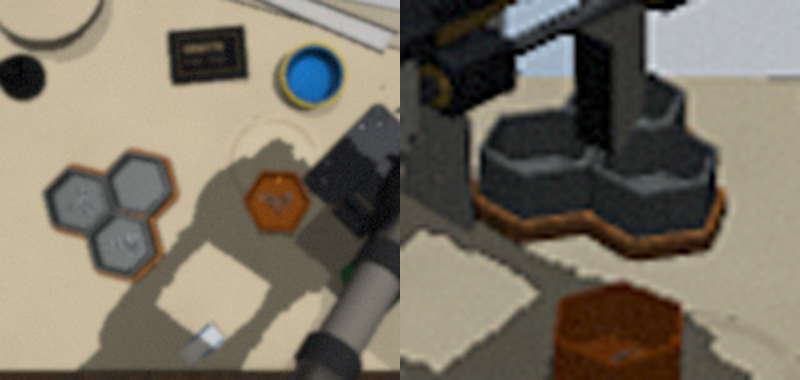

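All three dishes sit in the tray with their rims level: top crop (140,185), side crop (655,185). I'll check the fit against the model and check that the bystanders haven't moved.

```bash
python3 - <<'E'
from h import *
a=cv2.imread("pics/top9.png");b=cv2.imread("pics/side9.png");a0=cv2.imread("pics/top0.png")
def P(x,y,yaw):
    return [prism(x+33*np.cos(np.radians(yaw+120*k)),y+33*np.sin(np.radians(yaw+120*k)),37.99,38,yaw,56) for k in range(3)]
overlay("top",a,P(493,25.9,-44.1),(120,155,215,240),"pics/a.png",8);overlay("side",b,P(494.9,28,-44),(205,155,285,212),"pics/b.png",8)
f=lambda n:cv2.resize(cv2.imread(n),(400,358 if n[5]=='a' else 285))
A=f("pics/a.png");B=np.zeros_like(A);B[:285]=f("pics/b.png");cv2.imwrite("pics/p10.png",np.hstack([A,B]))
for n,(x0,y0,x1,y1) in dict(lead=(188,96,238,132),ink=(246,110,284,148)).items():
    T=a0[y0:y1,x0:x1];r=cv2.matchTemplate(a[y0-6:y1+6,x0-6:x1+6],T,cv2.TM_CCOEFF_NORMED);print(n,np.array(cv2.minMaxLoc(r)[3])-6,r.max())
s0=cv2.imread("pics/side0.png")
for n,(x0,y0,x1,y1) in dict(eraser=(180,195,203,214)).items():
    T=s0[y0:y1,x0:x1];r=cv2.matchTemplate(b[y0-6:y1+6,x0-6:x1+6],T,cv2.TM_CCOEFF_NORMED);print(n,np.array(cv2.minMaxLoc(r)[3])-6,r.max())
T=a0[248:276,196:226];r=cv2.matchTemplate(a[242:282,190:232],T,cv2.TM_CCOEFF_NORMED);print("eraser top",np.array(cv2.minMaxLoc(r)[3])-6,r.max())
E
```

```text
lead [0 0] 0.99818313
ink [0 0] 0.9979006
eraser [0 0] 0.58855134
eraser top [-1  1] 0.48659194
```

View pics/p10.png

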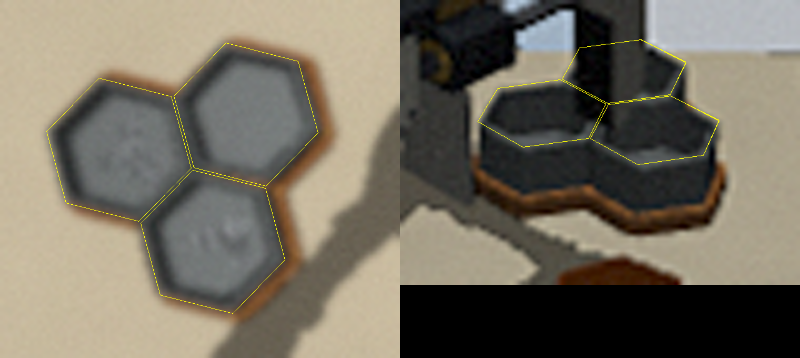

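```bash
python3 -c "
from h import *
print(bot.close_job());st()"
```

```text
the job is handed in; nothing more can be done
None
the job is handed in; nothing more can be done
```

The grey dish is back in the empty place of the tray, open side up, and I handed the job in at about 17.4 s.

- **What I did:** I pushed the top of the dish's rim until it tipped onto its floor, gripped it across two flats (56 mm), and lowered it into the tray. It met the tray's floor within 0.1 mm of the expected height, with about 12 N. I then released it and moved the arm away.
- **During the push:** the fingers slid sideways and rode up the dish, with about 13 N upward. I backed off and found the dish had already landed open side up, so no second push was needed.
- **Seating:** in the last pictures from both cameras, all three dish rims match the model of fully seated dishes, flat to flat at 38 mm.
- **Bystanders:** the lead box and ink pot had not moved. The eraser check was inconclusive (match 0.49–0.59, because the arm's shadow fell on it), but it shows in its usual place and the gripper was never near it.
- **Camera disagreement:** the two cameras differed by about 2 mm. I relied mainly on the side camera because it agreed better with where the gripper actually closed on the dish.

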